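# Set the sprung egg separator to its mark over the ramekin

## Task

I am about to crack an egg: take the green sprung egg separator by its handles, draw it straight out from under the wooden riser and carry it, level, to the blue ramekin. Hold its bowl centred over the ramekin, a few centimetres above the rim, with the handles squeezed so that the red pointer lies inside the black band of the gauge (a slit of 10 mm between the two half-bowls), and finish while still holding it there, steady. Leave the ramekin, the egg cup on the riser and the grinders where they stand.

Things in the scene. Friction and masses are not known exactly. Their poses are not given: they have to be found in the camera images.
- separator: Loose bright green plastic egg separator, like broad sprung tweezers, lying flat, 250 mm long, about 80 g: two upright strip handles joined by a spring bow at the rear (x = -122 mm), each with half of a round bowl at the front. This body is the fixed half (+y) with the bow. Origin at underside level, below the grip; x points along the tool to the bowl, y to the fixed half, z up.
- squeeze (a joint): Squeeze of the moving half (-y) about the hinge 100 mm behind the grip, in rad: 0 at rest, 0.10 at the mark, 0.15 shut. Slit at bowl centre in mm = 30 - 200 x value; pointer inside the black band from 0.085 to 0.115. Springs open: 3.5 N at the grip starts it, 7 N holds it at the mark; this force also carries the tool.
- sep_grip (a point): Middle of the grip, between dark rubber pads on the handles, 19 mm above the underside; handles are 4 mm thick, 6 to 32 mm above the underside. Axes as the separator's; fingers close along y, from above. Outer faces here: fixed handle y = +20 mm, moving handle y = -30 mm at rest and -20 mm at the mark, where the handles are parallel, 40 mm over the outsides wherever gripped.
- sep_slit (a point): Centre of the bowl (54 mm long, 25 mm high), at underside level, on the midline of the slit at the mark, 100 mm ahead of the grip on the separator's x axis; axes as the separator's.
- sep_front (a point): Front end of the bowl, 127 mm ahead of the grip on the separator's x axis.
- riser: Low pale wooden riser, fixed: board 120 x 172 mm, underside at 45 mm, top at 61 mm, on two side panels (140 mm between them), open front and back. Origin on the shelf under its centre; x points from its open front (x = -60 mm, dark edge) to its back. The bowl of the separator starts about 55 mm inside the front, handles sticking out along the riser's -x.
- ramekin_rim (a point): Blue ceramic ramekin, 90 mm across, 45 mm high, 250 g, standing on the shelf; this point is the centre of its mouth at rim height.
- egg_cup_mid (a point): Yellow egg cup with a brown egg, 80 mm tall, 48 mm wide, standing loose on top of the riser, towards its back; point half-way up.
- salt_mid (a point): Clear acrylic salt grinder (white inside), 49 mm across, 129 mm tall, on the lazy Susan (a wooden disc 180 mm across, 24 mm high); point 60 mm above its foot.
- pepper_mid (a point): Clear acrylic pepper grinder (black inside), same size, on the lazy Susan; point 60 mm above its foot.
- sep_gauge (a point): Middle of the black band, 4.5 mm wide, on top of the white gauge tongue that crosses the tool 50 mm ahead of the grip (x = 50, y = -18 mm in the separator's frame). Carried by the fixed half.
- pointer (a point): Top of the red pointer, 1.8 mm wide, on the moving half just ahead of the gauge tongue (63 mm ahead of the grip). At rest it is 16 mm to the separator's -y of the band's middle; at the mark it is in line with it.
Mind the look-alikes: they are no part of the job. There is more than one size of the separator; the job needs the larger.

How it is judged (in metres and radians):
On the way, in this order (a step that is already met when the one before it is completed fails the run):
1. the bowl of the separator is drawn out through the riser's open front (x of sep_front in the frame of riser below -0.062 m and contact force between separator and the fingers above 1 N), for 0.1 s.
2. the bowl is held above the ramekin (horizontal distance between sep_slit and ramekin_rim below 0.03 m and z of sep_slit in the frame of ramekin_rim above 0.01 m), for 0.1 s.
At the end, for the whole second after the job is handed in: The separator is held in the fingers, still and level within 0.2 rad, its bowl centre within 20 mm (horizontally) of the ramekin's centre and its underside 10 to 80 mm above the rim, with the pointer in the black band (joint 0.085 to 0.115 rad, slit 13 to 7 mm) all through the last second (value of joint squeeze between 0.085 and 0.115 rad and velocity of joint squeeze between -0.05 and 0.05 rad/s and horizontal distance between sep_slit and ramekin_rim below 0.02 m and z of sep_slit in the frame of ramekin_rim between 0.01 and 0.08 m and angle between separator's own z axis and vertical below 0.2 rad and linear speed of separator below 0.02 m/s and contact force between separator and the fingers above 1 N); the arm keeps its last pose, push and grip.
It fails at once if the ramekin is moved more than 15 mm (distance of ramekin_rim from where it was at the start of the episode above 0.015 m).
It fails at once if the egg cup is moved more than 15 mm (distance of egg_cup_mid from where it was at the start of the episode above 0.015 m).
It fails at once if a grinder is moved more than 15 mm (distance of any of salt_mid, pepper_mid from where it was at the start of the episode above 0.015 m).
It also fails if it takes over 48 s, if anything falls off the work surface, if the arm or the gripper's body presses on something with over 40 N, if the wrist force passes 120 N, or if a joint passes its speed limit or range.

## Robot

A 6-joint arm with a two-finger parallel gripper is mounted at the origin on the work surface. World frame = base frame: x ahead of the robot, y to its left, z up, the work surface at z = 0. Lengths are in mm, angles in rad, forces in N, time in s.
With the tool pointing down it reaches from about 350 to 975 mm from the base axis. Payload 7.1 kg.
Tool frame: the origin (TCP) lies at the very end of the fingers, on their centre line; the grasp point (between the pads) lies 19 mm behind it; z points along the fingers, y is the line along which they close (so a half turn about z gives the same grasp; the last joint's range is limited). The gripper opens to 88 mm and grips with 3 to 60 N. Pads are 20 mm wide; open, the fingers measure 115 mm over their backs; the gripper's body (75 mm by 178 mm) begins 61 mm behind the grasp point.
Start: joints at [-1.367, 0.423, 1.63, -0, 1.089, -0.019], TCP at [138.12, -609.531, 222.675] pointing down, gripper open.
Joint ranges: [-3, 3], [-0.9, 2.11], [0.09, 2.58], [-1.31, 4.45], [0.11, 2.69], [-2.54, 2.54]. Speed limits (rad/s): [2.39, 2.39, 3.01, 3.14, 3.14, 3.14].

## Interface

Orientations are given as a rotation vector (axis times angle).
In Python, from workcell import sensors, imaging, close_job gives the robot as it stands. The module is installed in compiled form; this text tells all that it offers.
- The arm moves only by the tool servo_tool, never from a script. Its argument "steps" is a list of rows, each a list of 3 entries, a list of its own where there are three numbers: the shift along the world's x, y, z in m, then the turn, a rotation vector about the world's x, y, z in degrees, then the opening, from -1 (shut) to 1 (fully open). A call has exactly 8 rows; each row shifts and turns the commanded pose from where the row before left it; what a row does not reach is not made up. A row lasts 1/12 s, in which the tool goes at most 41.7 mm and 7.16 degrees, less where a joint would pass 70% of its speed; a pose out of reach is approached as far as the arm can. A call is refused whole if a number of a shift passes 0.0417 or a number of a turn 7.16, either way. A call with a gripper value outside its range is refused whole. The fingers move at their own pace and stop on an object; the grip force is fixed at half the most. Time passes only in rows, so rows that do not move let the fingers close, or fill a call up. It gives the time, the measured TCP pose, the force, the opening and the grip force at its end, in the units of the state.
- sensors.get_obs(): the state, without advancing time (a new reading comes with each control period).
- imaging.get_image(name): name is "scene" or "top" or "wrist"; returns a dict with "color" (384x512x3 uint8, blue, green, red), "range_z" (384x512 float32, mm along the optical axis (not along the pixel's ray), 0 where there is no reading), "vertical_fov" (degrees; the focal length in pixels is half the picture's height over the tangent of half this angle, whatever the lens; pixels are square), "cx", "cy" (the principal point, pixels), "rvec" (rotation vector, rad) and "tvec" (3), from world to camera coordinates, as OpenCV has them; the wrist camera has in their place "tool_from_camera" (4x4, takes a point from camera to tool coordinates, whose origin is the TCP and whose axes are the flange's). Camera axes: x right, y down, z forward; pixel columns grow to the right and rows downward; lengths in mm; the calibration is good to about 2 mm. A picture is of the moment at which its call begins: read the wrist's pose just before it.
- close_job(): hands the job in; it is judged then, once.
The state is a dict: "t": time; "qpos": joint angles; "qvel": joint speeds; "joint_torque": joint torques, N m; "ee_pos": TCP position; "orientation": TCP orientation; "ft_force": force on the tool from outside, world axes, zero at the start; "moment": the same for the moment, N m; "width": finger opening in mm; "grasp_force": force on a finger pad.
Only numpy, scipy, OpenCV 4.12 (cv2) and the standard library are available. Lean on these libraries where they do the work, as an engineer would, in place of code of your own. Each camera call takes 0.05 s, during which the arm holds its last target. There are 200 camera calls.

## Working session

There is one attempt and no reset: what is moved stays moved. The work goes in short steps, Python scripts to look and compute and a tool call to move; the robot and the scene stay as the last step left them, time stands still between calls to the robot, and variables do not carry over. Pictures are saved under pics/ and viewed, at most 10 in all, crops included, and the job is handed in when it is done.

Besides the shell and the picture viewer there is one more tool, called as name(argument=value, ...) on one line, values as JSON. servo_tool: Moves the arm, as the interface text tells. Its arguments: {"type":"object","properties":{"steps":{"type":"array"}},"required":["steps"]}

```bash
mkdir -p pics; cat > h.py <<'E'
import numpy as np, cv2
from workcell import sensors, imaging
def grab(n):
    o=sensors.get_obs(); im=imaging.get_image(n)
    h,w=im["color"].shape[:2]; f=h/2/np.tan(np.radians(im["vertical_fov"])/2)
    v,u=np.mgrid[:h,:w]; z=im["range_z"].astype(float)
    P=np.stack([(u-im["cx"])*z/f,(v-im["cy"])*z/f,z],-1)
    if "rvec" in im:
        R=cv2.Rodrigues(np.array(im["rvec"],float))[0]; t=np.array(im["tvec"],float).ravel()
        W=(P-t)@R
    else:
        T=np.array(im["tool_from_camera"]); R=cv2.Rodrigues(np.array(o["orientation"],float))[0]
        W=(P@T[:3,:3].T+T[:3,3])@R.T+np.array(o["ee_pos"])
    W[z<=0]=np.nan
    return im["color"],W,o
E
python3 - <<'E'
from h import *
for n in("scene","top"):
    c,W,o=grab(n); cv2.imwrite(f"pics/{n}0.png",c); np.savez(f"{n}0.npz",c=c,W=W)
print({k:np.round(v,3) for k,v in o.items()})
a=cv2.imread("pics/top0.png"); cv2.imwrite("pics/top0b.png",cv2.resize(a,(800,600),interpolation=cv2.INTER_CUBIC))
E
```

```text
{'t': np.float64(0.05), 'qpos': array([-1.367,  0.424,  1.631, -0.   ,  1.089, -0.019]), 'qvel': array([-0.001, -0.001, -0.002, -0.001,  0.   , -0.   ]), 'joint_torque': array([-1.0000e-03, -5.4609e+01, -2.7462e+01,  6.5000e-02,  1.9000e-02,
       -0.0000e+00]), 'ee_pos': array([ 138.022, -609.02 ,  221.929]), 'orientation': array([-3.121, -0.349,  0.   ]), 'ft_force': array([-0.245, -0.88 , -0.283]), 'moment': array([-0.031, -0.017,  0.042]), 'grasp_force': np.float64(0.0), 'width': np.float64(87.637)}
```

View pics/top0b.png

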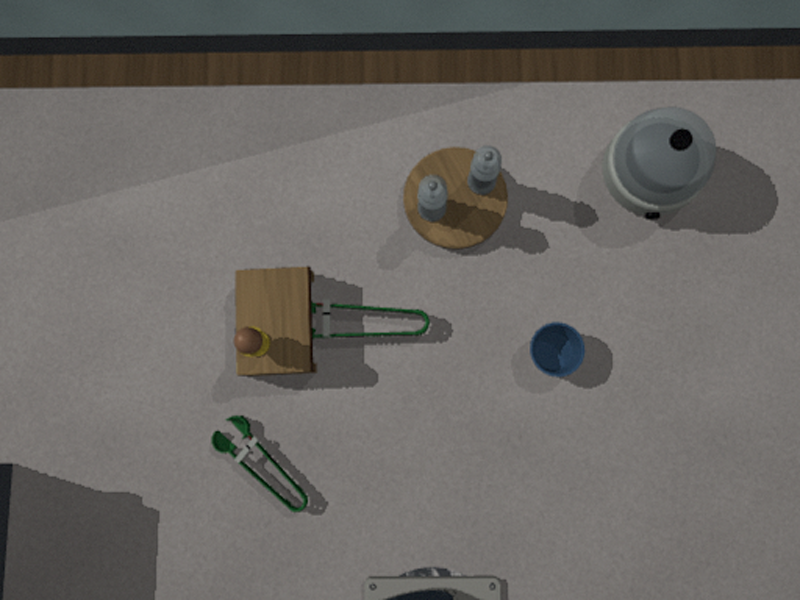

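View pics/scene0.png

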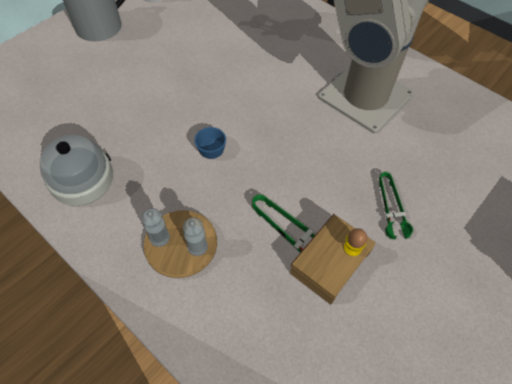

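The top view (800x600) shows two green separators. One is at (370,322), with its bowl under the riser at (275,322). The other is smaller and lies in the open at (260,465). The first fits: it is under the riser, handles out, and larger. The ramekin is at (557,348), the grinders at (432,198) and (485,168), and the egg cup at (252,341).

```bash
python3 - <<'E'
from h import *
d=np.load("top0.npz"); c=d["c"]; W=d["W"]
b,g,r=[c[...,i].astype(int) for i in range(3)]
v,u=np.mgrid[:384,:512]
def box(x0,y0,x1,y1): return (u>x0*.64)&(u<x1*.64)&(v>y0*.64)&(v<y1*.64)
def st(n,m):
    p=W[m]; p=p[np.isfinite(p).all(1)]; print(n,len(p),"med",np.median(p,0).round(1),"min",p.min(0).round(1),"max",p.max(0).round(1)); return p
z=W[...,2]
p=st("board",box(225,255,325,385)&(z>54)&(z<68))
q=cv2.minAreaRect(p[:,:2].astype(np.float32)); print(q, cv2.boxPoints(q).round(1).tolist())
gm=(g>r*1.6)&(g>b*1.3)
for nm,bx in(("sep",(312,290,440,350)),("small",(200,400,330,520))):
    p=st(nm,gm&box(*bx)&(z>10)); q=cv2.minAreaRect(p[:,:2].astype(np.float32)); print(q, cv2.boxPoints(q).round(1).tolist())
    if nm=="sep":
        for y in np.arange(p[:,1].min(),p[:,1].max(),10):
            s=p[(p[:,1]>=y)&(p[:,1]<y+10)]; m=s[:,0].mean(); print(round(y),s[s[:,0]>m].mean(0).round(1),s[s[:,0]<=m].mean(0).round(1))
p=st("ram",box(520,310,600,390)&(b>r*1.4)&(z>40)&(z<50)); print(cv2.minEnclosingCircle(p[:,:2].astype(np.float32)), np.mean(p,0))
p=st("rim-all",box(520,310,600,390)&(b>r*1.4))
p=st("cup",box(225,315,275,370)&(z>75))
p=st("g1",box(412,170,450,225)&(z>70)); p=st("g2",box(465,140,505,195)&(z>70))
a=c[170:240,190:290]; cv2.imwrite("pics/crop.png",cv2.resize(a,(800,560),interpolation=cv2.INTER_CUBIC))
E
```

```text
board 2919 med [527.  248.8  61.5] min [431.8 191.4  54.1] max [607.5 319.9  67.9]
((520.1790771484375, 255.19827270507812), (171.8644256591797, 122.14287567138672), 2.7207746505737305) [[431.3999938964844, 312.1000061035156], [437.20001220703125, 190.10000610351562], [608.9000244140625, 198.3000030517578], [603.0999755859375, 320.29998779296875]]
sep 237 med [526.4  87.7  32.2] min [496.7   2.3  11.6] max [552.1 196.7  37.7]
((523.8173828125, 99.51419067382812), (194.50360107421875, 55.2844352722168), 89.64574432373047) [[495.6000061035156, 2.4000000953674316], [550.9000244140625, 2.0999999046325684], [552.0999755859375, 196.60000610351562], [496.79998779296875, 196.89999389648438]]
2 [527.1   7.1  32.1] [511.7   7.2  31.4]
12 [535.2  16.1  31. ] [503.6  16.1  32.4]
22 [537.8  26.3  30.3] [501.3  26.2  31.7]
32 [538.5  37.2  33. ] [500.7  37.3  33.1]
42 [539.1  46.8  31.9] [500.7  47.6  33.9]
52 [539.8  58.   33.8] [500.8  58.   33.8]
62 [541.5  67.2  31.5] [501.   68.4  32. ]
72 [541.7  76.9  31.7] [500.9  77.4  33.3]
82 [542.3  85.9  31.9] [500.   86.7  32.1]
92 [543.5  97.9  31.4
[... 601 characters left out ...]
5, 64.37338256835938), 48.9956169128418) [[201.0, 223.39999389648438], [249.5, 181.1999969482422], [374.29998779296875, 324.79998779296875], [325.79998779296875, 367.0]]
ram 204 med [ 475.6 -217.    45.3] min [ 430.  -249.2   40. ] max [ 514.1 -162.    49.7]
((472.28619384765625, -205.75128173828125), 43.911537170410156) [ 474.29586604 -211.25242193   45.06274208]
rim-all 935 med [ 473.3 -212.7   10. ] min [ 430.  -259.2    0.5] max [ 514.1 -162.    51.8]
cup 310 med [481.  273.2 132.4] min [459.4 256.8  97.1] max [505.8 297.9 143.7]
g1 395 med [706.3  -3.  137. ] min [690.8 -26.5  71.2] max [737.5  19.2 155.1]
g2 417 med [752.5 -87.  135.8] min [ 737.8 -113.6   70.6] max [784.3 -65.9 155.2]
```

View pics/crop.png

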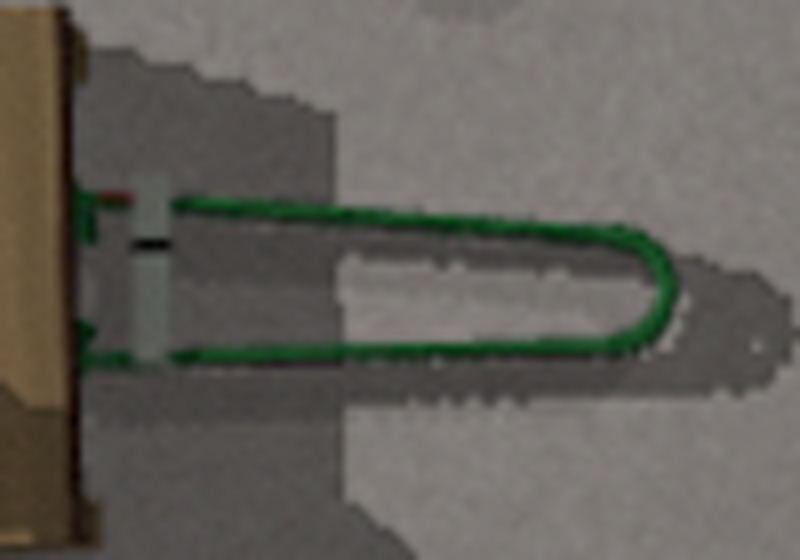

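The crop confirms the separator that protrudes from the riser: white gauge, black band at crop (150,243), red pointer at (117,198). The handles are 46 mm apart at the grip and 250 mm long, so it is the larger one. I'll approach it along an arc.

servo_tool(steps=[[[0.03,0.025,0],[0,0,4.9],1],[[0.03,0.025,0],[0,0,4.9],1],[[0.03,0.025,0],[0,0,4.9],1],[[0.03,0.025,0],[0,0,4.9],1],[[0.03,0.025,0],[0,0,4.9],1],[[0.03,0.025,0],[0,0,4.9],1],[[0.03,0.025,0],[0,0,4.9],1],[[0.03,0.025,0],[0,0,4.9],1]])

```text
t: 0.77
ee_pos: [379.1, -407.9, 222.4]
orientation: [-2.821, -1.382, 0.0]
ft_force: [0.8, -0.5, -0.0]
width: 87.4
grasp_force: 0.0
```

servo_tool(steps=[[[0.012,0.037,0],[0,0,4.9],1],[[0.012,0.037,0],[0,0,4.9],1],[[0.012,0.037,0],[0,0,4.9],1],[[0.012,0.037,0],[0,0,4.9],1],[[0.012,0.037,0],[0,0,4.9],1],[[0.012,0.037,0],[0,0,4.9],1],[[0.012,0.037,0],[0,0,4.9],1],[[0.012,0.037,0],[0,0,4.9],1]])

```text
t: 1.43
ee_pos: [474.1, -111.6, 222.6]
orientation: [-2.194, -2.248, 0.0]
ft_force: [0.3, -0.3, 0.3]
width: 87.6
grasp_force: 0.0
```

servo_tool(steps=[[[0.006,0.033,-0.008],[0,0,0],1],[[0.006,0.033,-0.008],[0,0,0],1],[[0.006,0.033,-0.008],[0,0,0],1],[[0.006,0.033,-0.008],[0,0,0],1],[[0.006,0.033,-0.008],[0,0,0],1],[[0.006,0.033,-0.008],[0,0,0],1],[[0.006,0.03,-0.008],[0,0,0],1],[[0,0,0],[0,0,0],1]])

```text
t: 2.1
ee_pos: [516.2, 118.6, 165.3]
orientation: [-2.194, -2.247, 0.0]
ft_force: [0.3, -0.1, 0.1]
width: 87.9
grasp_force: 0.0
```

```bash
python3 - <<'E'
from h import *
c,W,o=grab("wrist"); cv2.imwrite("pics/w1.png",c); np.savez("w1.npz",c=c,W=W)
print(o["ee_pos"],o["orientation"])
b,g,r=[c[...,i].astype(int) for i in range(3)]; z=W[...,2]
m=(g>r*1.5)&(g>b*1.2)&(z>20)&(z<45); p=W[m]
print(len(p),p.min(0),p.max(0))
for y in np.arange(0,200,10):
    s=p[(p[:,1]>=y)&(p[:,1]<y+10)]
    if len(s)>4: k=s[:,0].mean(); a,d=s[s[:,0]>k],s[s[:,0]<=k]; print(y,np.round([a[:,0].min(),a[:,0].max(),d[:,0].min(),d[:,0].max(),s[:,2].mean()],1))
E
```

```text
[516.20494039 118.58748201 165.25057032] [-2.19395120e+00 -2.24674919e+00  3.20228952e-04]
1973 [267.96475842   5.44350815  20.00554283] [552.66576149 286.46660298  33.78088819]
0 [519.3 527.4 509.9 518.2  23. ]
10 [523.8 539.2 499.8 513.5  28.2]
20 [532.5 539.1 498.2 505.1  29.6]
30 [535.5 539.7 499.7 502.8  29.9]
40 [536.4 540.4 499.6 502.6  30. ]
50 [537.2 541.2 498.4 501.8  31.1]
60 [537.9 541.7 498.3 501.7  31. ]
70 [538.8 543.2 498.2 501.6  30.7]
80 [539.6 544.  498.1 501.4  31. ]
90 [540.5 544.5 498.1 501.3  31.1]
100 [541.2 545.3 498.  501.2  30.8]
110 [542.1 546.6 497.9 501.1  30.9]
120 [542.6 547.3 497.8 500.9  30.7]
130 [543.6 547.9 496.7 500.7  30.2]
140 [544.4 549.2 496.6 500.5  30.1]
150 [545.2 549.8 496.5 500.3  30.1]
160 [546.  549.9 496.5 500.1  29.9]
180 [547.4 548.9 495.8 499.   23.6]
190 [537.7 552.7 495.9 498.9  23.9]
```

View pics/w1.png

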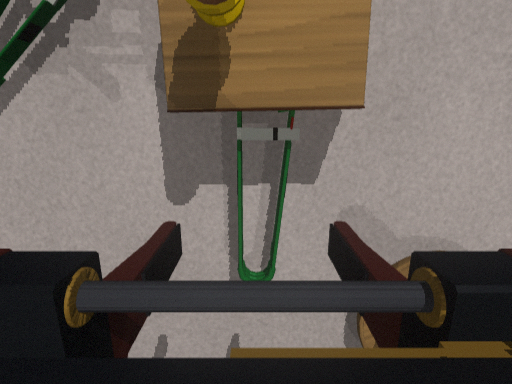

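The wrist view shows the handles at columns 240 to 290, the gauge at row 133 with the band at column 275, and the riser edge at row 108. The rear of the bow is at y≈5, so the grip is at y≈127. The fixed handle's outer face is at x=497.7, so the tool axis is at x≈517.5. Both fit the top view. Next I'll descend.

servo_tool(steps=[[[0.0015,0.007,-0.025],[0,0,0],1],[[0,0,-0.025],[0,0,0],1],[[0,0,-0.025],[0,0,0],1],[[0,0,-0.025],[0,0,0],1],[[0,0,-0.025],[0,0,0],1],[[0,0,-0.02],[0,0,0],1],[[0,0,-0.015],[0,0,0],1],[[0,0,0],[0,0,0],1]])

```text
t: 2.82
ee_pos: [515.5, 119.9, 4.2]
orientation: [-2.198, -2.241, 0.007]
ft_force: [0.3, 0.4, -0.0]
width: 88.3
grasp_force: 0.0
```

servo_tool(steps=[[[0,0,0],[0,0,0],0.15],[[0,0,0],[0,0,0],0.15],[[0,0,0],[0,0,0],0.15],[[0,0,0],[0,0,0],0.0],[[0,0,0],[0,0,0],0.0],[[0,0,0],[0,0,0],-0.05],[[0,0,0],[0,0,0],-0.09],[[0,0,0],[0,0,0],-0.09]])

```text
t: 3.48
ee_pos: [518.7, 121.8, 7.5]
orientation: [2.198, 2.243, 0.003]
ft_force: [0.9, -0.7, 5.8]
width: 40.8
grasp_force: 10.1
```

servo_tool(steps=[[[0,0,0],[0,0,0],-0.09],[[0,0,0],[0,0,0],-0.09],[[0,0,0],[0,0,0],-0.09],[[0,0,0],[0,0,0],-0.09],[[0,0,0],[0,0,0],-0.09],[[0,0,0],[0,0,0],-0.09],[[0,0,0],[0,0,0],-0.09],[[0,0,0],[0,0,0],-0.09]])

```text
t: 4.15
ee_pos: [518.8, 121.8, 7.5]
orientation: [2.198, 2.243, 0.003]
ft_force: [0.8, 0.1, 6.6]
width: 40.4
grasp_force: 10.4
```

```bash
cat > g.py <<'E'
import sys
from h import *
c,W,o=grab("wrist")
n=sys.argv[1]; x0,y0,x1,y1=map(int,sys.argv[2:6])
np.savez(n+".npz",c=c,W=W)
cv2.imwrite(f"pics/{n}.png",cv2.resize(c[y0:y1,x0:x1],(800,600),interpolation=cv2.INTER_CUBIC))
print({k:np.round(o[k],2).tolist() for k in("t","ee_pos","width","ft_force","moment","grasp_force")})
E
python3 g.py w2 156 50 356 200
```

```text
{'t': 4.15, 'ee_pos': [518.76, 121.78, 7.5], 'width': 40.43, 'ft_force': [0.83, 0.13, 6.56], 'moment': [0.03, -0.28, -0.11], 'grasp_force': 10.45}
```

View pics/w2.png

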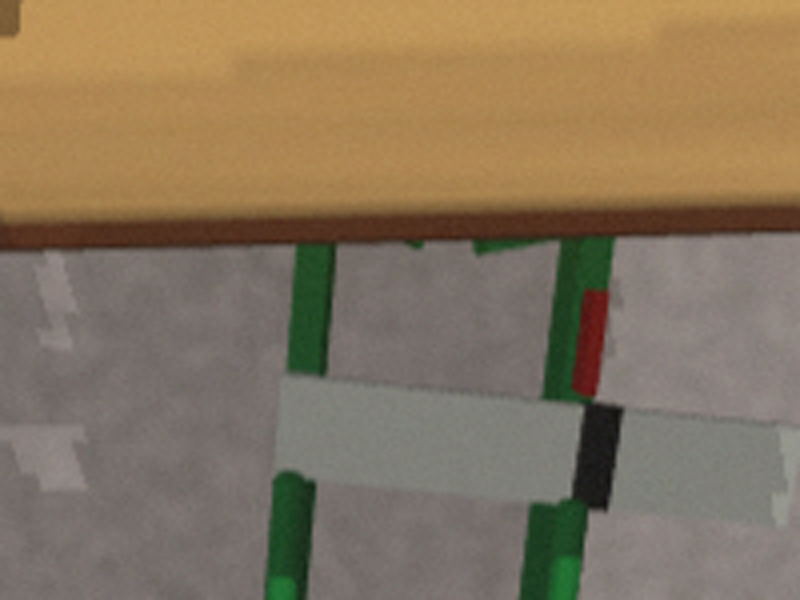

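The pointer is at crop (591,342) and the band at (603,407), with the tool leaning slightly. The pointer looks about 2 mm past the middle of the band, so I'll measure it in 3D.

```bash
cat > m.py <<'E'
import sys
from h import *
d=np.load(sys.argv[1]+".npz"); c=d["c"]; W=d["W"]; zt=float(sys.argv[2]) if len(sys.argv)>2 else 0
b,g,r=[c[...,i].astype(int) for i in range(3)]; z=W[...,2]
v,u=np.mgrid[:384,:512]; roi=(u>200)&(u<340)&(v>int(sys.argv[3]) if len(sys.argv)>3 else 90)&(v<190)
near=roi&(z>zt+15)&(z<zt+50)
red=near&(r>2*g)&(r>2*b)&(r>100)
gr=near&(g>r*1.5)&(g>b*1.2)
wh=near&(abs(r-g)<20)&(abs(g-b)<20)&(r>95)
bk=near&(r<60)&(g<60)&(b<60)
for n,m in(("red",red),("white",wh),("black",bk)):
    p=W[m]; print(n,len(p),p.mean(0).round(2) if len(p) else "", (u[m].mean().round(1),v[m].mean().round(1)) if len(p) else "")
p=W[gr]; k=p[:,0].mean()
for n,q in(("mov",p[p[:,0]>k]),("fix",p[p[:,0]<=k])):
    q=q[q[:,2]>np.nanpercentile(q[:,2],60)]
    f=np.polyfit(q[:,1],q[:,0],1); print(n,len(q),"x=",f.round(4),"deg off +y",round(np.degrees(np.arctan(-f[0])),2),"y",q[:,1].min().round(1),q[:,1].max().round(1),"z",q[:,2].mean().round(1))
q=W[wh|bk]; f=np.polyfit(q[:,0],q[:,1],1); print("gauge slope deg",np.degrees(np.arctan(f[0])).round(2))
if red.any() and bk.any():
    a=np.arctan(f[0]); ey=np.array([-np.cos(a),-np.sin(a)]); e=(W[red].mean(0)-W[bk].mean(0))[:2]@ey
    print("pointer sep-y offset from band",round(e,2),"q~",round(.1+e/160,4), "z tilt ey", )
E
python3 m.py w2 3 108
```

```text
red 55 [539.57 184.6   31.6 ] (np.float64(304.8), np.float64(133.5))
white 2683 [528.8  171.64  31.  ] (np.float64(280.0), np.float64(160.8))
black 389 [531.75 173.03  30.21] (np.float64(286.5), np.float64(157.4))
mov 170 x= [-8.910000e-02  5.518125e+02] deg off +y 5.09 y 157.1 195.0 z 30.2
fix 186 x= [9.62000e-02 4.88311e+02] deg off +y -5.49 y 156.7 192.2 z 31.4
gauge slope deg -3.92
pointer sep-y offset from band -7.01 q~ 0.0562 z tilt ey
```

```bash
cat > m.py <<'E'
import sys
from h import *
# args: name, gauge roi u0 v0 u1 v1 (tight around gauge tongue), pointer found above
d=np.load(sys.argv[1]+".npz"); c=d["c"]; W=d["W"]; u0,v0,u1,v1=map(int,sys.argv[2:6])
b,g,r=[c[...,i].astype(int) for i in range(3)]; v,u=np.mgrid[:384,:512]
roi=(u>=u0)&(u<=u1)&(v>=v0)&(v<=v1)
s=r+g+b; mx=np.maximum(np.maximum(r,g),b); mn=np.minimum(np.minimum(r,g),b)
bk=roi&(mx<60)&(mx-mn<20)
n,l,st,ce=cv2.connectedComponentsWithStats(bk.astype(np.uint8)); bk=l==1+st[1:,4].argmax()
wh=roi&(mx-mn<25)&(mn>95)
red=(u>=u0)&(u<=u1)&(v>=v0-40)&(v<=v1)&(r>1.8*g)&(r>1.8*b)&(r>90)&(W[...,2]>15)
n,l,st,ce=cv2.connectedComponentsWithStats(red.astype(np.uint8)); red=l==1+st[1:,4].argmax()
for nm,m in(("red",red),("black",bk),("white",wh)):
    p=W[m]; print(nm,len(p),np.nanmedian(p,0).round(2),u[m].mean().round(1),v[m].mean().round(1), "xrange",p[:,0].min().round(1),p[:,0].max().round(1))
q=W[wh|bk]; zz=np.nanmedian(q[:,2]); q=q[abs(q[:,2]-zz)<4]
rect=cv2.minAreaRect(q[:,:2].astype(np.float32)); print("tongue rect",rect,"n",len(q),"z",zz)
bp=cv2.boxPoints(rect); e=[bp[1]-bp[0],bp[2]-bp[1]]; L=max(e,key=np.linalg.norm); L=L/np.linalg.norm(L); L=L*(-1 if L[0]>0 else 1)
vx,vy=cv2.fitLine(q[:,:2].astype(np.float32),cv2.DIST_L2,0,.01,.01)[:2].ravel()
L2=np.array([vx,vy])*(-1 if vx>0 else 1)
A,B=np.nanmedian(W[red],0),np.nanmedian(W[bk],0)
for ey in(L,L2):
    off=(A-B)[:2]@ey; ex=np.array([ey[1],-ey[0]]); print("yaw",np.degrees(np.arctan2(ex[1],ex[0])).round(2),"along",((A-B)[:2]@ex).round(2),"off",off.round(2),"q",(.1+off/160).round(4))
E
python3 m.py w2 224 142 354 182
```

```text
red 100 [539.44 183.92  31.6 ] 304.3 134.9 xrange 538.3 540.7
black 237 [540.55 170.53  31.3 ] 304.8 163.5 xrange nan nan
white 4668 [532.2  171.44  30.57] 290.1 161.6 xrange nan nan
tongue rect ((533.546630859375, 171.08193969726562), (12.307099342346191, 62.1910514831543), 85.27538299560547) n 3266 z 30.622823861931337
yaw 85.28 along 13.26 off 2.2 q 0.1138
yaw 85.2 along 13.25 off 2.22 q 0.1139
```

The squeeze is about 0.114 and the tool is yawed about 6° off the pads. The fingers also press it onto the shelf with 6.5 N. I'll lift slightly, ease the grip and turn the fingers toward the handles.

servo_tool(steps=[[[0,0,0.003],[0,0,0],-0.09],[[0,0,0.003],[0,0,0],-0.09],[[0,0,0],[0,0,0],-0.09],[[0,0,0],[0,0,0],-0.08],[[0,0,0],[0,0,0],-0.08],[[0,0,0],[0,0,0],-0.08],[[0,0,0],[0,0,0],-0.08],[[0,0,0],[0,0,0],-0.08]])

```text
t: 4.87
ee_pos: [517.5, 121.4, 12.5]
orientation: [-2.199, -2.244, 0.0]
ft_force: [-0.3, 0.3, -1.2]
width: 40.4
grasp_force: 7.4
```

```bash
python3 g.py w3 156 50 356 200; python3 m.py w3 224 142 354 182
```

```text
{'t': 4.87, 'ee_pos': [517.5, 121.45, 12.53], 'width': 40.4, 'ft_force': [-0.34, 0.26, -1.22], 'moment': [-0.09, -0.1, 0.03], 'grasp_force': 7.39}
red 97 [538.25 183.61  36.27] 304.4 134.9 xrange 537.2 539.3
black 235 [538.95 170.54  36.  ] 303.9 162.9 xrange nan nan
white 4678 [531.16 171.09  35.36] 290.0 161.6 xrange nan nan
tongue rect ((532.0645141601562, 170.95069885253906), (12.401430130004883, 62.19746017456055), 85.64259338378906) n 3279 z 35.411901304632224
yaw 85.64 along 12.98 off 1.69 q 0.1106
yaw 85.44 along 12.97 off 1.74 q 0.1108
```

The tool is lifted and held at q≈0.111. Easing slightly to -0.07 keeps it in the band whether it stays yawed or settles flush. Now I'll draw it out along the riser's -x.

servo_tool(steps=[[[0,-0.003,0],[0,0,0],-0.07],[[0.0003,-0.006,0],[0,0,0],-0.07],[[0.0005,-0.01,0],[0,0,0],-0.07],[[0.0005,-0.012,0],[0,0,0],-0.07],[[0.0005,-0.014,0],[0,0,0],-0.07],[[0.0005,-0.014,0],[0,0,0],-0.07],[[0.0005,-0.014,0],[0,0,0],-0.07],[[0.0005,-0.012,0],[0,0,0],-0.07]])

```text
t: 5.58
ee_pos: [520.8, 34.5, 12.7]
orientation: [2.2, 2.243, -0.0]
ft_force: [-0.0, 0.3, -0.3]
width: 41.0
grasp_force: 7.2
```

servo_tool(steps=[[[0,-0.006,0],[0,0,0],-0.07],[[0,-0.002,0],[0,0,0],-0.07],[[0,0,0],[0,0,0],-0.07],[[0,0,0],[0,0,0],-0.07],[[0,0,0.003],[0,0,0],-0.07],[[0,0,0.008],[0,0,0],-0.07],[[0,0,0.012],[0,0,0],-0.07],[[0,0,0.015],[0,0,0],-0.07]])

```text
t: 6.25
ee_pos: [520.5, 28.9, 51.4]
orientation: [-2.197, -2.244, 0.001]
ft_force: [-0.4, 0.3, -0.4]
width: 40.7
grasp_force: 7.2
```

servo_tool(steps=[[[0,0,0.015],[0,0,0],-0.07],[[0,0,0.015],[0,0,0],-0.07],[[0,0,0.012],[0,0,0],-0.07],[[0,0,0.008],[0,0,0],-0.07],[[0,0,0.003],[0,0,0],-0.07],[[0,0,0],[0,0,0],-0.07],[[0,0,0],[0,0,0],-0.07],[[0,0,0],[0,0,0],-0.07]])

```text
t: 6.92
ee_pos: [520.4, 28.5, 103.2]
orientation: [-2.198, -2.243, 0.001]
ft_force: [-0.1, 0.9, -0.9]
width: 41.2
grasp_force: 7.2
```

```bash
python3 g.py w4 106 20 406 245; python3 m.py w4 224 142 354 182
```

```text
{'t': 6.92, 'ee_pos': [520.42, 28.5, 103.15], 'width': 41.21, 'ft_force': [-0.14, 0.86, -0.95], 'moment': [-0.08, -0.09, -0.05], 'grasp_force': 7.23}
red 99 [541.57  90.62 126.96] 305.1 135.3 xrange 540.4 542.7
black 219 [541.59  78.   126.66] 303.3 162.3 xrange 539.1 544.1
white 4761 [536.01  75.93 125.96] 289.7 161.6 xrange nan nan
tongue rect ((534.541748046875, 77.70919036865234), (13.212152481079102, 62.161834716796875), 86.0727310180664) n 3311 z 126.00742202694173
yaw 86.07 along 12.59 off 0.88 q 0.1055
yaw 85.58 along 12.58 off 0.99 q 0.1062
```

View pics/w4.png

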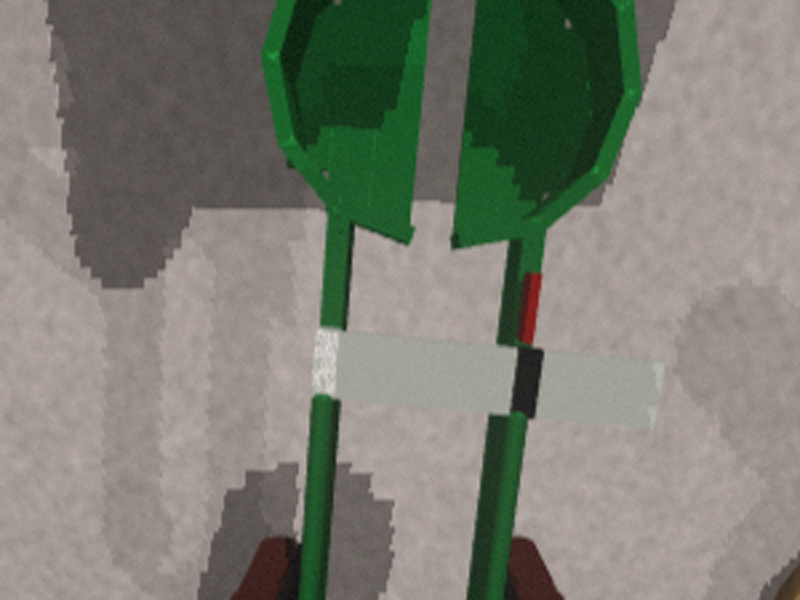

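The view shows the bowl fully out and the slit open, with the pointer (530,305) in line with the band (527,382); q≈0.105. From the gauge, the bowl centre is at about (527,129) with its underside at z≈95. The ramekin is at (472,-206), so the move is (-55,-335,-10).

servo_tool(steps=[[[-0.001,-0.005,0],[0,0,0],-0.07],[[-0.002,-0.012,0],[0,0,0],-0.07],[[-0.003,-0.02,0],[0,0,0],-0.07],[[-0.004,-0.025,0],[0,0,0],-0.07],[[-0.005,-0.028,0],[0,0,0],-0.07],[[-0.005,-0.028,0],[0,0,0],-0.07],[[-0.005,-0.028,0],[0,0,0],-0.07],[[-0.005,-0.028,0],[0,0,0],-0.07]])

```text
t: 7.63
ee_pos: [489.8, -147.6, 103.4]
orientation: [-2.198, -2.243, 0.001]
ft_force: [0.2, -0.3, -0.9]
width: 41.0
grasp_force: 7.2
```

servo_tool(steps=[[[-0.005,-0.028,0],[0,0,0],-0.07],[[-0.005,-0.028,0],[0,0,0],-0.07],[[-0.005,-0.028,0],[0,0,0],-0.07],[[-0.004,-0.025,0],[0,0,0],-0.07],[[-0.003,-0.02,0],[0,0,0],-0.07],[[-0.002,-0.015,0],[0,0,0],-0.07],[[-0.001,-0.011,0],[0,0,0],-0.07],[[0,-0.006,0],[0,0,0],-0.07]])

```text
t: 8.3
ee_pos: [465.1, -308.3, 103.4]
orientation: [-2.2, -2.242, 0.0]
ft_force: [-0.1, -0.2, -1.1]
width: 40.9
grasp_force: 7.2
```

servo_tool(steps=[[[0,0,0],[0,0,0],-0.07],[[0,0,-0.003],[0,0,0],-0.07],[[0,0,-0.004],[0,0,0],-0.07],[[0,0,-0.003],[0,0,0],-0.07],[[0,0,0],[0,0,0],-0.07],[[0,0,0],[0,0,0],-0.07],[[0,0,0],[0,0,0],-0.07],[[0,0,0],[0,0,0],-0.07]])

```text
t: 8.97
ee_pos: [466.1, -306.3, 93.8]
orientation: [2.198, 2.244, 0.0]
ft_force: [0.2, -0.5, -1.1]
width: 40.9
grasp_force: 7.2
```

```bash
python3 g.py w5 106 0 406 225; python3 m.py w5 224 142 354 182; python3 - <<'E'
from h import *
c,W,o=grab("scene"); c0=np.load("scene0.npz")["c"]
cv2.imwrite("pics/s5.png",cv2.resize(c[60:240,110:350],(800,600),interpolation=cv2.INTER_CUBIC))
d=np.load("w5.npz"); C,V=d["c"].astype(int),d["W"]; z=V[...,2]
b,g,r=C[...,0],C[...,1],C[...,2]; m=(b>r*1.4)&(b>g*1.15)&(z<55)&(z>36); p=V[m]
print("blue rim",len(p),p[:,:2].min(0).round(1),p[:,:2].max(0).round(1)) if len(p) else print("no blue")
if len(p)>5: print(cv2.minEnclosingCircle(p[:,:2].astype(np.float32)))
m=(g>r*1.5)&(g>b*1.2)&(z>60); p=V[m]; p=p[p[:,1]>-260]; print("bowl",len(p),p.min(0).round(1),p.max(0).round(1))
E
```

```text
{'t': 8.97, 'ee_pos': [466.11, -306.35, 93.78], 'width': 40.92, 'ft_force': [0.17, -0.54, -1.14], 'moment': [-0.05, -0.09, -0.04], 'grasp_force': 7.23}
red 98 [ 487.24 -244.21  117.44] 305.1 135.2 xrange 486.0 488.5
black 218 [ 487.28 -256.83  117.15] 303.3 162.3 xrange nan nan
white 4675 [ 482.05 -258.55  116.61] 290.5 161.5 xrange nan nan
tongue rect ((480.22174072265625, -256.83587646484375), (12.670821189880371, 62.17833709716797), 86.06316375732422) n 3306 z 116.657443374118
yaw 86.06 along 12.59 off 0.91 q 0.1057
yaw 85.6 along 12.58 off 1.02 q 0.1064
blue rim 1560 [ 427.  -249.8] [ 512.5 -164.6]
((470.4124450683594, -207.7136993408203), 44.09088134765625)
bowl 12378 [ 440.1 -252.2   85.2] [ 504.7 -180.7  116.7]
```

View pics/w5.png

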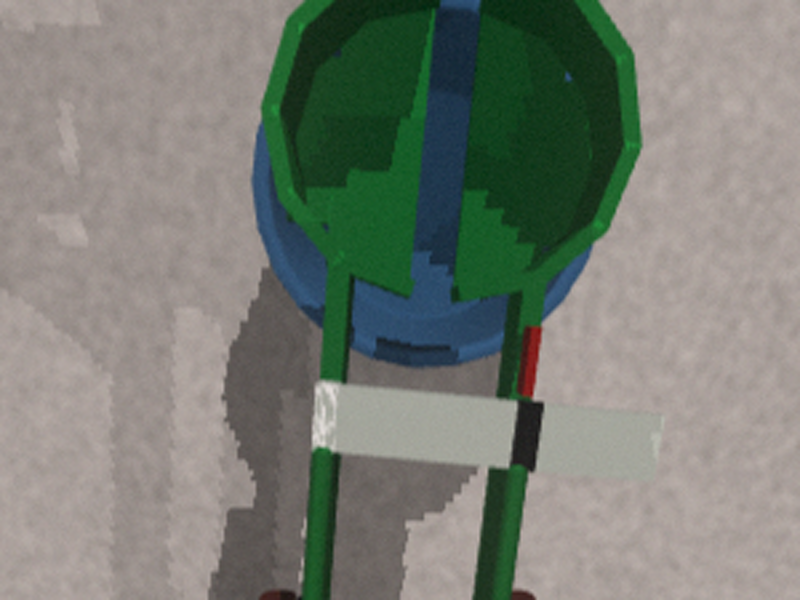

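View pics/s5.png

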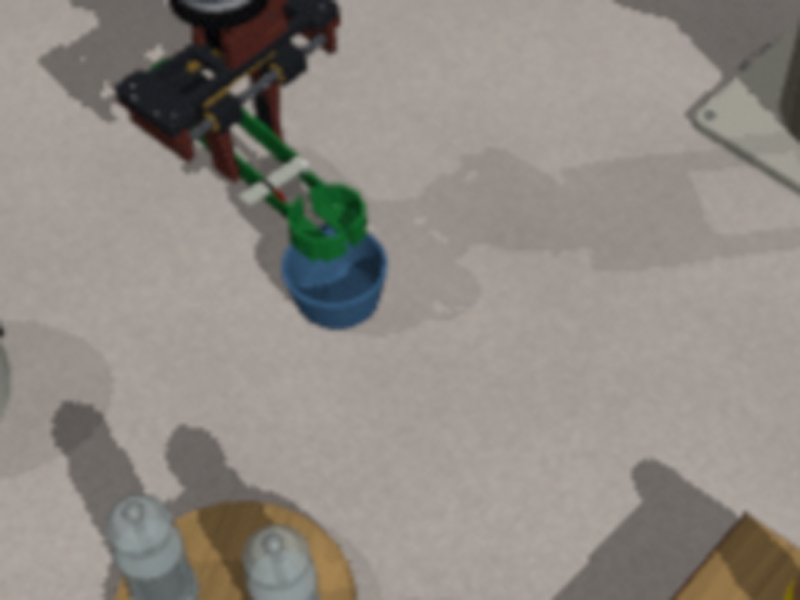

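The wrist view shows the bowl over the ramekin, slit at (445,150), with the pointer (531,362) about 1 mm from the band's mid-line. The scene view shows the separator level above the ramekin at (335,270). The bowl centre (473,-206) is within 4 mm of the ramekin (470,-208), with the underside about 40 mm above the rim. I'll ease the grip a touch to centre the pointer and then settle.

servo_tool(steps=[[[-0.002,-0.001,0],[0,0,0],-0.06],[[0,0,0],[0,0,0],-0.06],[[0,0,0],[0,0,0],-0.06],[[0,0,0],[0,0,0],-0.06],[[0,0,0],[0,0,0],-0.06],[[0,0,0],[0,0,0],-0.06],[[0,0,0],[0,0,0],-0.06],[[0,0,0],[0,0,0],-0.06]])

```text
t: 9.73
ee_pos: [463.9, -307.5, 93.7]
orientation: [-2.199, -2.244, 0.0]
ft_force: [-0.2, 0.3, -0.2]
width: 41.3
grasp_force: 7.1
```

```bash
python3 g.py w6 106 0 406 225; python3 m.py w6 224 142 354 182
```

```text
{'t': 9.73, 'ee_pos': [463.93, -307.53, 93.68], 'width': 41.27, 'ft_force': [-0.17, 0.3, -0.15], 'moment': [-0.03, -0.07, 0.01], 'grasp_force': 7.08}
red 98 [ 485.29 -245.43  117.56] 305.7 135.3 xrange 484.2 486.4
black 220 [ 484.58 -257.93  117.15] 302.5 162.0 xrange nan nan
white 4647 [ 479.95 -259.69  116.56] 290.7 161.4 xrange nan nan
tongue rect ((477.60711669921875, -258.12139892578125), (13.010661125183105, 62.01918029785156), 85.98431396484375) n 3288 z 116.60587439977878
yaw 85.98 along 12.52 off 0.17 q 0.1011
yaw 85.77 along 12.52 off 0.22 q 0.1014
```

The squeeze is now q≈0.101, with the bowl centre at about (470,-207) and everything steady. I'll hand it in.

```bash
python3 -c "
from workcell import close_job
print(close_job())"
```

```text
the job is handed in; nothing more can be done
None
```

The job is handed in, with no verdict returned: the larger separator is held steady and level, bowl centred on the ramekin to within a few millimetres and about 40 mm above its rim, with the pointer in the black band (squeeze ≈ 0.101 rad).

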